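Slide the loaf tin between the crocks to the stop rail

TASK

Push the loaf tin lengthways through the narrow gap between the two squat stoneware crocks, and on until its leading end sits flat against the steel stop rail behind them. Only push it along the bench with the fingers: do not lift it or tip it. Leave the jar, the mug and the spatula where they are.

Things in the scene. Friction and masses are not known exactly. Their poses are not given: they have to be found in the camera images.
- tin: Aluminium loaf tin with a brown loaf, loose, 0.28 to 0.56 kg: upright-sided box 100 mm long (own x), 70 wide (own y), walls 40 high; the loaf's crown rises to 59 mm. Origin: centre of its underside, on the bench. It starts before the gap (away from the rail), turned up to 35 degrees from the gap's direction and up to 55 mm off its centre line, its +x end towards the gap.
- bay: The two crocks and the stop rail, fixed as one immovable group on the flat bench. Origin on the bench midway between the crocks; x level, along the way through the gap towards the rail; y across; z up. The rail's near face is at x = 185 mm, so the tin is home with its centre at x = 135 mm, y about 0.
- gap (a point): Middle of the gap (the bay's origin and axes). The crocks: cream stoneware with a blue band and a flat wooden lid, round, 90 mm in diameter, 48 mm high (53 with the lid's knob), centred 83 mm either side of here along y: the gap is 76 mm wide at its narrowest.
- stop (a point): Middle of the near face of the stop rail, 15 mm above the bench; axes as the bay's. The rail is a dark steel bar lying across the way, 220 mm long, 30 high, 20 thick.
- jar: Bystander: amber glass jar, 64 mm in diameter, 100 mm high, upright to the left, beyond the rail and nearer the robot; origin at the centre of its underside.
- mug: Bystander: white mug, 76 mm in diameter, 85 mm high, upright to the left, beyond the rail; origin at the centre of its underside.
- spatula: Bystander: spatula lying flat on the bench beyond the far crock, its length (own x, blade end +x) across the robot's view; origin under its middle.
There are look-alikes about, which are no part of the job. What is shaped like the tin but blue or turquoise is not meant.

How it is judged:
On the way:
1. the tin lies in the gap, between the two crocks, on the bench (x of tin in the frame of bay between -0.02 and 0.03 m and y of tin in the frame of bay between -0.012 and 0.012 m and angle between the x axis of tin and the x axis of bay, either way round below 0.25 rad), for 0.05 s.
At the end, for the whole second after the job is handed in: The tin stands at rest on the bench beyond both crocks with its end against the stop rail: centre within 7 mm of the fully home position along the bay, within 40 mm of the bay's centre line, and square to the rail within 5 degrees (x of tin in the frame of bay between 0.128 and 0.142 m and y of tin in the frame of bay between -0.04 and 0.04 m and angle between the x axis of tin and the x axis of bay, either way round below 0.09 rad and height (world z) of tin below 0.005 m and angle between tin's own z axis and vertical below 0.05 rad and linear speed of tin below 0.01 m/s); the robot touches nothing.
It fails at once if the tin is lifted off the bench (more than 8 mm) (height (world z) of tin above 0.008 m).
It fails at once if the tin is tipped (more than 11 degrees) (angle between tin's own z axis and vertical above 0.2 rad).
It fails at once if the jar, mug or spatula is moved (more than 20 mm) (distance of any of jar, mug, spatula from where it was at the start of the episode above 0.02 m).
It also fails if it takes over 61 s, if anything falls off the work surface, if the arm or the gripper's body presses on something with over 40 N, if the wrist force passes 120 N, or if a joint passes its speed limit or range.

ROBOT

A 6-joint arm with a two-finger parallel gripper is mounted at the origin on the work surface. World frame = base frame: x ahead of the robot, y to its left, z up, the work surface at z = 0. Lengths are in m, angles in rad, forces in N, time in s.
With the tool pointing down it reaches from about 0.375 to 0.9 m from the base axis. Payload 3.1 kg.
Tool frame: the origin (TCP) lies between the finger pads; the fingertips stand 22 mm ahead of it and the grasp point (between the pads) lies 3 mm ahead of it; z points along the fingers, y is the line along which they close (so a half turn about z gives the same grasp; the last joint's range is limited). The gripper opens to 87 mm and grips with 3 to 60 N. Pads are 19 mm wide; open, the fingers measure 117 mm over their backs; the gripper's body (75 mm by 190 mm) begins 51 mm behind the grasp point.
Start: joints at [-0.178, 0.527, 1.433, -0, 1.181, -0.178], TCP at [0.625, 0, 0.245] pointing down, gripper open.
Joint ranges: [-3.08, 3.08], [-0.75, 2.2], [0.22, 2.44], [-1.43, 4.57], [0, 2.65], [-2.85, 2.85]. Speed limits (rad/s): [2.79, 2.79, 3.14, 3.14, 3.14, 3.14].

INTERFACE

Orientations are given as a unit quaternion [x, y, z, w].
In Python, from rig import robot gives the robot as it stands.
- The arm moves only by the tool move_arm, never from a script. Its argument "series" is text: rows parted by semicolons, each of 6 numbers parted by spaces: the shift along the tool's x, y, z in mm, then the turn, a rotation vector about the tool's x, y, z in degrees. In form: dx dy dz ax ay az; .... A call has 1 to 8 rows; each row is the pose to reach, as a shift and turn from the pose commanded when the call began, along the tool's axes at that moment; what a row does not reach only later rows make up. A row lasts 1/12 s, in which the tool goes at most 41.7 mm and 7.16 degrees, less where a joint would pass 70% of its speed; a pose out of reach is approached as far as the arm can. A call with a gripper value outside its range is refused whole. "jaw" is the opening, from 0 (shut) to 1 (fully open), set as the call begins (left out, the last holds). The fingers move at their own pace and stop on an object; "newtons" is the grip in N (left out, the last holds). Time passes only in rows, so rows that repeat a pose let the fingers close. It gives the time, the measured TCP pose, the force, the opening and the grip force at its end, in the units of the state.
- robot.get_obs(): the state, without advancing time (a new reading comes with each control period).
- robot.camera(name): name is "scene" or "side" or "wrist"; returns a dict with "img" (480x640x3 uint8, red, green, blue), "mtx" (3x3 intrinsics, pixels), "world_to_cam" (4x4, takes a point from world to camera coordinates). Camera axes: x right, y down, z forward; pixel columns grow to the right and rows downward; lengths in m; the calibration is good to about 2 mm. The wrist camera is an equidistant fisheye: a pixel r from the principal point sees the ray r / f radians off the axis. A picture is of the moment at which its call begins. There is no depth.
- robot.hand_in(): hands the job in; it is judged then, once.
Trained networks look in a picture, given as the dict that the camera call returned (one of the last four; its "shot" number tells which), for a name from the list of things; names that differ only in an ending like _2 or _b are one class to them, and where a whole thing is asked for, a point or a joint stands for the part that bears it (a point fixed in the world has none). Each returns a list of dicts, best first, with "p" (0 to 1); they miss things now and then, are a little off and sometimes report something else, mostly with a low value. They report only what shows in the picture. A call takes as long as a camera call. They do not tell look-alikes from the thing itself.
- robot.search_frame(picture, thing): "xyz" ([x, y, z] in m, in world coordinates, good to about 4 mm: the middle of the surface that is visible of it).
- robot.tip_of(picture, thing): "xyz" ([x, y, z] in m, in world coordinates, good to about 4 mm: a listed point, or the origin of a listed thing).
The state is a dict: "time": time; "q": joint angles; "joint_velocities": joint speeds; "joint_torque": joint torques, N m; "position": TCP position; "tool_rot": TCP orientation; "ft_force": force on the tool from outside, world axes, zero at the start; "moment": the same for the moment, N m; "grip_width": finger opening in m; "grip_force": force on a finger pad.
Only numpy, scipy, OpenCV 4.12 (cv2) and the standard library are available. Lean on these libraries where they do the work, as an engineer would, in place of code of your own. Each camera call takes 0.05 s, during which the arm holds its last target. There are 200 camera calls.

## Working session

There is one attempt and no reset: what is moved stays moved. The work goes in short steps, Python scripts to look and compute and a tool call to move; the robot and the scene stay as the last step left them, time stands still between calls to the robot, and variables do not carry over. Pictures are saved under pics/ and viewed, at most 10 in all, crops included, and the job is handed in when it is done.

Besides the shell and the picture viewer there is one more tool, called after "Request:" in YAML: its name, and indented under it one key for each argument. move_arm: Moves the arm, as the interface text tells. Its arguments: {"type":"object","properties":{"series":{"type":"string"},"jaw":{"type":"number"},"newtons":{"type":"number"}},"required":["series"]}

```bash
mkdir -p pics; cat > h.py <<'E'
import numpy as np, cv2
from rig import robot
def proj(c,P):
    P=np.atleast_2d(P); q=(c["world_to_cam"][:3,:3]@P.T).T+c["world_to_cam"][:3,3]
    u=(c["mtx"]@q.T).T; return u[:,:2]/u[:,2:]
def ray(c,uv,z):
    M=c["world_to_cam"]; R=M[:3,:3]; o=-R.T@M[:3,3]
    d=R.T@np.linalg.inv(c["mtx"])@np.array([uv[0],uv[1],1.]); return o+d*(z-o[2])/d[2]
def save(n,img): cv2.imwrite(f"pics/{n}.png",cv2.cvtColor(img,cv2.COLOR_RGB2BGR))
E
python3 - <<'E'
from h import *
for n in("scene","side"):
    c=robot.camera(n); save(n+"0",c["img"])
    M=c["world_to_cam"]; print(n,"cam at",(-M[:3,:3].T@M[:3,3]).round(3))
    for t in("tin","bay","gap","stop","jar","mug","spatula"):
        for f in("search_frame","tip_of"):
            try:
                for d in getattr(robot,f)(c,t)[:4]:
                    x=np.array(d["xyz"]); print(t,f,round(d["p"],2),x.round(3),proj(c,x).round(0)[0])
            except Exception as e: print(t,f,e)
print(robot.get_obs()["time"],robot.get_obs()["tool_rot"])
E
```

```text
scene cam at [ 1.046 -0.161  0.808]
tin search_frame 0.92 [ 0.757 -0.34   0.042] [151. 380.]
tin search_frame 0.91 [ 0.552 -0.373  0.041] [111. 285.]
tin search_frame 0.9 [ 0.639 -0.213  0.042] [206. 294.]
tin search_frame 0.81 [ 0.809 -0.192  0.04 ] [245. 375.]
tin tip_of 0.94 [ 0.54  -0.376  0.002] [116. 290.]
tin tip_of 0.9 [ 0.742 -0.342 -0.001] [156. 379.]
tin tip_of 0.69 [ 0.8   -0.196  0.001] [244. 377.]
tin tip_of 0.65 [ 0.626 -0.214  0.002] [208. 297.]
bay search_frame 0.65 [0.579 0.016 0.041] [308. 229.]
bay tip_of 0.6 [0.569 0.005 0.   ] [301. 238.]
gap search_frame 0.75 [0.574 0.02  0.044] [308. 226.]
gap tip_of 0.82 [ 0.563  0.01  -0.002] [302. 236.]
stop search_frame 0.68 [0.576 0.019 0.043] [309. 227.]
stop tip_of 0.79 [0.537 0.192 0.012] [374. 196.]
stop tip_of 0.64 [ 0.727  0.185 -0.002] [412. 270.]
jar search_frame 0.81 [0.446 0.378 0.07 ] [430. 128.]
jar tip_of 0.95 [ 0.427  0.395 -0.002] [426. 142.]
mug search_frame 0.8 [0.56  0.464 0.057] [488. 155.]
mug tip_of 0.71 [ 0.548  0.465 -0.002] [477. 168.]
spatula search_frame 0.66 [0.73  0.252 0.001] [441. 259.]
spatu
[... 466 characters left out ...]
 tip_of 0.58 [ 0.532 -0.376  0.   ] [390. 155.]
bay search_frame 0.77 [0.528 0.052 0.028] [349. 253.]
gap search_frame 0.63 [0.526 0.056 0.033] [349. 253.]
stop search_frame 0.63 [0.524 0.056 0.03 ] [351. 254.]
stop tip_of 0.86 [0.537 0.192 0.015] [325. 306.]
jar search_frame 0.94 [0.422 0.411 0.09 ] [352. 410.]
jar tip_of 0.56 [ 0.426  0.394 -0.004] [350. 426.]
mug search_frame 0.76 [0.555 0.462 0.049] [257. 426.]
mug tip_of 0.94 [0.549 0.46  0.001] [263. 439.]
mug tip_of 0.29 [ 0.727  0.186 -0.003] [239. 286.]
spatula search_frame 0.63 [0.728 0.266 0.001] [220. 314.]
spatula tip_of 0.67 [ 0.726  0.188 -0.005] [239. 287.]
1.5 [ 7.07102369e-01  7.07111193e-01  7.23101412e-06 -5.91618563e-06]
```

View pics/scene0.png

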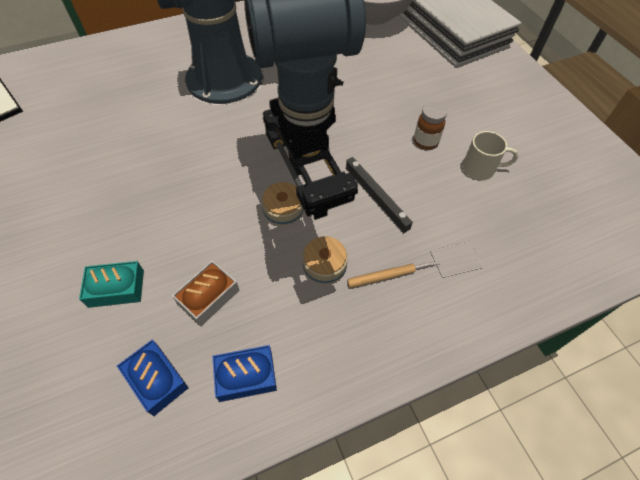

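```bash
python3 - <<'E'
import cv2
a=cv2.imread("pics/scene0.png")[215:375,60:330]; cv2.imwrite("pics/crop0.png",cv2.resize(a,None,fx=2.9,fy=2.9,interpolation=cv2.INTER_CUBIC))
E
```

```text
(no output)
```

View pics/crop0.png

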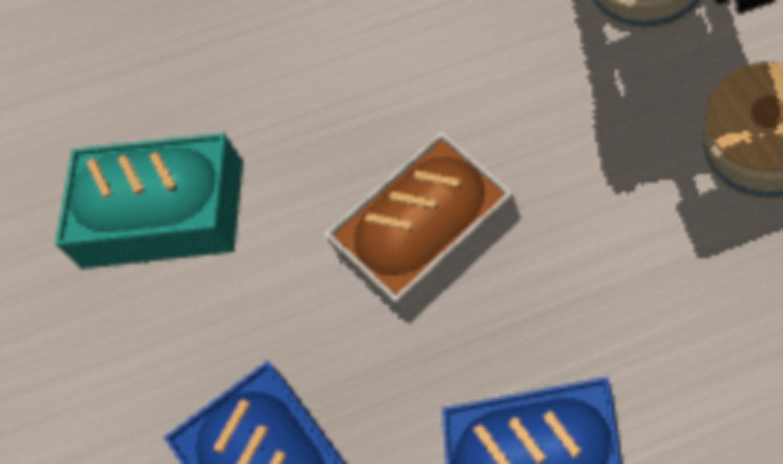

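The brown loaf in the aluminium tin is at pixel (206,291), and I choose that one. The look-alikes are turquoise (111,285), blue (152,378) and blue (245,373). The crocks show at (283,200) and (325,257). The rail runs from (350,163) to (408,226).

```bash
cat >> h.py <<'E'
from scipy.optimize import least_squares
def tin_mask(c,near=None):
    h=cv2.cvtColor(c["img"],cv2.COLOR_RGB2HSV); return h
E
python3 - <<'E'
from h import *
c=robot.camera("scene")
k=np.array([(441,134),(512,193),(396,298),(328,235)])/2.9+[60,215]
P=np.array([ray(c,p,.04) for p in k]); print(P.round(4)); print("len",[round(np.linalg.norm(P[i]-P[i-1]),4) for i in range(4)])
d=(P[0]+P[1]-P[2]-P[3])[:2]; print("tin centre",P.mean(0).round(4),"yaw",np.degrees(np.arctan2(d[1],d[0])))
for p in((283,196),(325,253)): print("crock knob",ray(c,p,.053).round(4))
for p in((350,161),(408,224)): print("rail",ray(c,p,.03).round(4))
g=np.array([.564,.009]);s=np.array([.537,.192]);v=s-g;print("bay yaw",np.degrees(np.arctan2(v[1],v[0])),np.linalg.norm(v))
a=c["img"][140:300,250:430]; save("crop1",cv2.resize(a,None,fx=3.7,fy=3.7,interpolation=cv2.INTER_CUBIC))
E
```

```text
[[ 0.5744 -0.184   0.04  ]
 [ 0.6354 -0.1531  0.04  ]
 [ 0.6771 -0.2416  0.04  ]
 [ 0.6182 -0.2709  0.04  ]]
len [np.float64(0.0973), np.float64(0.0683), np.float64(0.0978), np.float64(0.0658)]
tin centre [ 0.6263 -0.2124  0.04  ] yaw 115.96897968281448
crock knob [ 0.4878 -0.0028  0.053 ]
crock knob [0.6501 0.0237 0.053 ]
rail [0.4357 0.18   0.03  ]
rail [0.6413 0.2176 0.03  ]
bay yaw 98.39292518739248 0.18498108011361591
```

View pics/crop1.png

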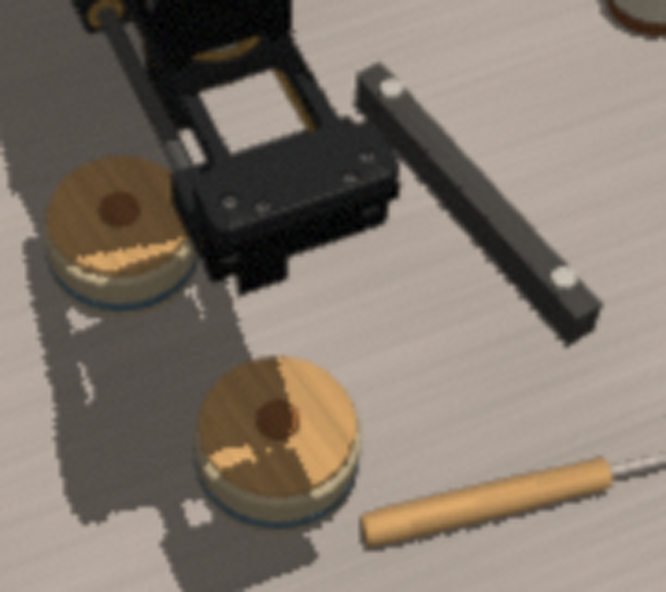

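The bay's origin is at about (0.569, 0.010) with yaw 99°. The tin is at (0.626, -0.213) with yaw 116°, so it sits at bay x of -229, y of -21 mm, turned +17°. Rim and crock sizes match the given ones. The plan is to push the tin's rear face with both fingers, about 60 mm over their backs.

Request:
move_arm:
  series: "-144 19 0 0 0 -13; -288 38 0 0 0 -26; -288 38 0 0 0 -26; -288 38 0 0 0 -26; -288 38 0 0 0 -26; -288 38 0 0 0 -26; -288 38 0 0 0 -26; -288 38 0 0 0 -26"
  jaw: 0.34
  newtons: 20

```text
time: 2.22
position: [0.6632, -0.2975, 0.2442]
tool_rot: [0.533, 0.846, -0.002, 0.003]
ft_force: [0.7, -0.4, -0.3]
grip_width: 0.0416
grip_force: 0.0
```

```bash
python3 - <<'E'
from h import *
o=robot.get_obs(); print(o["position"],o["tool_rot"],o["grip_width"],o["q"])
c=robot.camera("scene"); save("s1",c["img"]); 
a=c["img"][140:440,60:460]; save("s1c",cv2.resize(a,None,fx=2,fy=2,interpolation=cv2.INTER_CUBIC))
E
```

```text
[ 0.66321246 -0.29753343  0.24424995] [ 0.53288505  0.84618062 -0.00200642  0.00280153] 0.041555986862909906 [-0.57345576  0.67068104  1.14918216 -0.00408008  1.31608282 -1.01921492]
```

View pics/s1c.png

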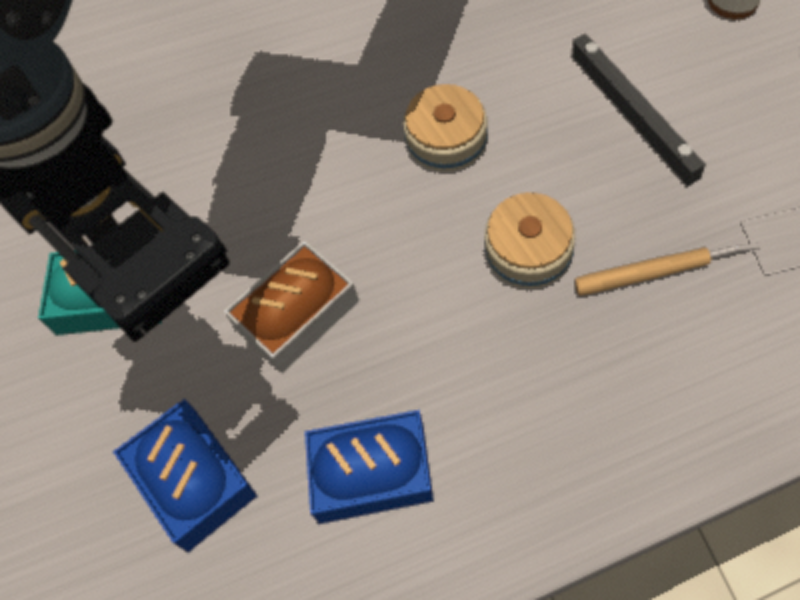

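```bash
cat >> h.py <<'E'
G=np.array([.569,.0105]); YAW=99.0
def tobay(p,yaw=None):
    a=np.radians(YAW); d=np.asarray(p)[:2]-G
    return np.array([d@[np.cos(a),np.sin(a)], d@[-np.sin(a),np.cos(a)]])*1000
def tin(cam="scene",guess=None):
    """brown loaf area (inside rim) rectified at z=.04, in bay mm"""
    c=robot.camera(cam); h=cv2.cvtColor(c["img"],cv2.COLOR_RGB2HSV)
    a=np.radians(YAW); ux=np.array([np.cos(a),np.sin(a),0]); uy=np.array([-np.sin(a),np.cos(a),0]); o=np.array([*G,.04])
    B=np.array([(-330,-150),(230,-150),(230,150),(-330,150)],float)
    W=np.array([o+x/1000*ux+y/1000*uy for x,y in B])
    H=cv2.getPerspectiveTransform(proj(c,W).astype(np.float32),(2*(B-[-330,-150])).astype(np.float32))
    r=cv2.warpPerspective(c["img"],H,(1120,600),flags=cv2.INTER_CUBIC)
    h=cv2.cvtColor(r,cv2.COLOR_RGB2HSV); m=((h[...,0]<16)&(h[...,1]>135)&(h[...,2]>35)).astype(np.uint8)
    m=cv2.morphologyEx(cv2.morphologyEx(m,cv2.MORPH_OPEN,np.ones((5,5))),cv2.MORPH_CLOSE,np.ones((21,21)))
    out=[]
    for k in cv2.findContours(m,cv2.RETR_EXTERNAL,cv2.CHAIN_APPROX_NONE)[0]:
        if cv2.contourArea(k)<8000: continue
        (x,y),(w,hh),t=cv2.minAreaRect(k)
        if w<hh: t+=90; w,hh=hh,w
        t=(t+90)%180-90; out.append((round(x/2-330,1),round(y/2-150,1),round(w/2,1),round(hh/2,1),round(t,1)))
    return c,r,out
def tcp():
    o=robot.get_obs(); q=o["tool_rot"]
    from scipy.spatial.transform import Rotation as R
    x=R.from_quat(q).as_matrix()[:,0]; return tobay(o["position"]).round(1),round(o["position"][2]*1000,1),round(np.degrees(np.arctan2(x[1],x[0]))-YAW,2)
E
python3 - <<'E'
from h import *
c,r,out=tin(); print(out); save("r1",r[:, :]); print(tcp())
def P(u,v,z): return ray(c,(u/2+60,v/2+140),z)
k=[P(445,113,.053),P(530,227,.053)]; s=[P(591,48,.03),P(685,150,.03)]
for a,b in(k,s): d=b-a; print((a+b)/2,np.linalg.norm(d),np.degrees(np.arctan2(d[1],d[0]))+90, tobay(a),tobay(b))
E
```

```text
[(-230.0, -20.7, 92.0, 61.1, 16.9)]
(array([-311.6,  -45.3]), np.float64(243.9), np.float64(16.8))
[0.56989715 0.0095258  0.053     ] 0.16483796057130157 99.62051524835444 [-1.99513032 81.68044213] [ -0.20996448 -83.14785164]
[0.53271474 0.20294784 0.03      ] 0.1704493820823734 100.26440729363385 [193.87416161  90.93699292] [197.63534527 -79.47088644]
```

Request:
move_arm:
  series: "0 0 40 0 0 0; 0 0 80 0 0 0; 0 0 120 0 0 0; 0 0 160 0 0 0; 0 0 190 0 0 0; 0 0 208 0 0 0; 0 0 208 0 0 0; 0 0 208 0 0 0"
  jaw: 0.34

```text
time: 2.98
position: [0.6625, -0.2858, 0.0356]
tool_rot: [0.529, 0.848, 0.0, -0.002]
ft_force: [-0.2, -0.4, 0.0]
grip_width: 0.0294
grip_force: 0.0
```

```bash
sed -i 's/^G=.*/G=np.array([.5695,.0097]); YAW=99.7/' h.py; python3 - <<'E'
from h import *
c,r,out=tin(); print(out,tcp(),robot.get_obs()["grip_width"])
E
```

```text
[(-226.6, -16.9, 86.2, 61.5, 16.5)] (array([-308.2,  -43. ]), np.float64(37.5), np.float64(16.38)) 0.02914526188962662
```

Request:
move_arm:
  series: "7 -2 0 0 0 0; 14 -2 0 0 0 0; 21 -2 0 0 0 0; 28 -2 0 0 0 0; 35 -2 0 0 0 0; 42 -2 0 0 0 0; 48 -2 0 0 0 0; 52 -2 0 0 0 0"

```text
time: 3.7
position: [0.6403, -0.2434, 0.0386]
tool_rot: [0.53, 0.848, -0.0, 0.003]
ft_force: [3.6, -4.4, 3.6]
grip_width: 0.0295
grip_force: 2.8
```

```bash
python3 - <<'E'
from h import *
robot.camera("scene");robot.camera("scene");print(tcp())
c,r,out=tin(); print(out,robot.get_obs()["grip_width"],robot.get_obs()["ft_force"]); save("r2",np.vstack([r[100:500,100:900]]))
E
```

```text
(array([-260.5,  -26.7]), np.float64(38.2), np.float64(16.31))
[(-186.4, -5.6, 62.2, 60.6, 16.2)] 0.02974102554223021 [ 2.43715847 -4.35213836  3.38001832]
```

View pics/r2.png

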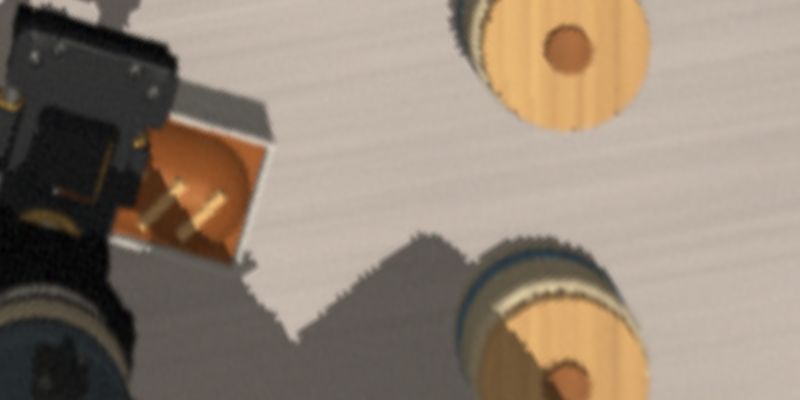

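Request:
move_arm:
  series: "9 -2 0 0 0 2; 17 -4 0 0 0 4; 26 -5 0 0 0 6; 35 -6 0 0 0 8; 44 -7 0 0 0 10; 53 -7.5 0 0 0 12; 61 -8 0 0 0 14; 66 -8 0 0 0 16"

```text
time: 4.52
position: [0.6026, -0.1872, 0.0374]
tool_rot: [0.643, 0.766, -0.0, 0.001]
ft_force: [0.5, -5.3, 4.4]
grip_width: 0.0296
grip_force: 3.0
```

```bash
python3 - <<'E'
from h import *
robot.camera("scene");robot.camera("scene");print(tcp())
c,r,out=tin(); print(out,robot.get_obs()["grip_width"],robot.get_obs()["ft_force"]); save("r3",r[100:500,200:1000])
for n in("scene","side"):
    c=robot.camera(n)
    for t in("tin","gap","bay","stop"):
        for d in robot.tip_of(c,t)[:4]: print(n,t,round(d["p"],2),tobay(d["xyz"]).round(1))
E
```

```text
(array([-198.5,    1. ]), np.float64(37.0), np.float64(0.29))
[(-122.8, 0.6, 65.9, 60.6, 0.6)] 0.029531756765352885 [ 0.26271563 -2.6539701   1.60698896]
scene tin 0.81 [-240.3 -193.7]
scene tin 0.75 [-136.2    2.1]
scene tin 0.69 [-374.8   99.5]
scene gap 0.66 [-0.4  4.8]
scene bay 0.78 [-5.3  0.7]
scene stop 0.6 [183.9   2.4]
side tin 0.93 [-375.9 -114.1]
side tin 0.92 [-374.6  103.6]
side tin 0.89 [-241.9 -198.5]
side tin 0.6 [-135.6   -0.8]
side gap 0.73 [ 148.7 -184.6]
side stop 0.84 [186.1   0.9]
```

View pics/r3.png

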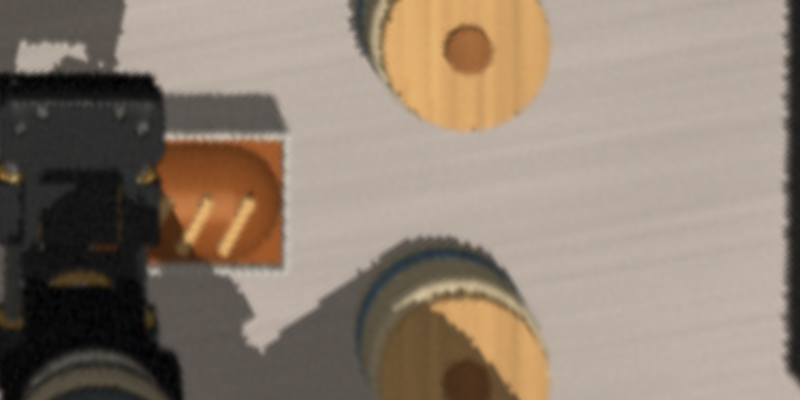

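Request:
move_arm:
  series: "10 0 0 0 0 0; 20 0 0 0 0 0; 30 0 0 0 0 0; 40 0 0 0 0 0; 50 0 0 0 0 0; 60 0 0 0 0 0; 68 0 0 0 0 0; 74 0 0 0 0 0"

```text
time: 5.83
position: [0.5887, -0.1118, 0.0364]
tool_rot: [0.642, 0.766, -0.0, -0.001]
ft_force: [0.1, -2.2, -1.2]
grip_width: 0.0295
grip_force: 1.1
```

```bash
python3 - <<'E'
from h import *
robot.camera("scene");robot.camera("scene");print(tcp())
c,r,out=tin(); print(out,robot.get_obs()["ft_force"]); save("r4",r[100:500,200:1000])
E
```

```text
(array([-122.7,    1.5]), np.float64(36.5), np.float64(0.37))
[(-44.5, 1.8, 61.0, 60.5, 0.0)] [ 0.73606885  0.76729043 -0.00993177]
```

View pics/r4.png

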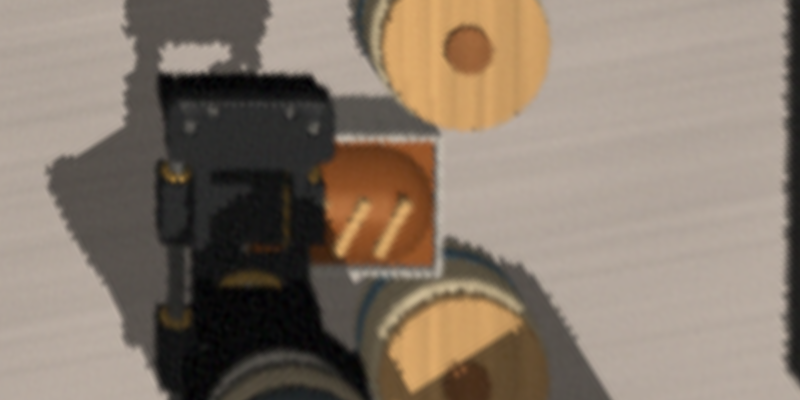

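Request:
move_arm:
  series: "6 0.7 0 0 0 0.2; 12 1.4 0 0 0 0.4; 18 2 0 0 0 0.4; 24 2 0 0 0 0.4; 30 2 0 0 0 0.4; 36 2 0 0 0 0.4; 42 2 0 0 0 0.4; 48 2 0 0 0 0.4"

```text
time: 6.65
position: [0.5832, -0.0653, 0.0367]
tool_rot: [0.645, 0.764, 0.0, 0.0]
ft_force: [0.5, -3.4, 0.6]
grip_width: 0.0292
grip_force: 1.7
```

```bash
python3 - <<'E'
from h import *
print(robot.get_obs()["ft_force"]);robot.camera("scene");robot.camera("scene");print(tcp())
c,r,out=tin(); print(out,robot.get_obs()["ft_force"]); save("r5",r[100:500,200:1000])
E
```

```text
[ 0.51340761 -3.37047788  0.55401032]
(array([-75.1,  -0.3]), np.float64(36.6), np.float64(-0.08))
[(5.0, -0.5, 60.0, 55.0, -90.0)] [ 0.36981461 -0.47582834 -0.82614561]
```

View pics/r5.png

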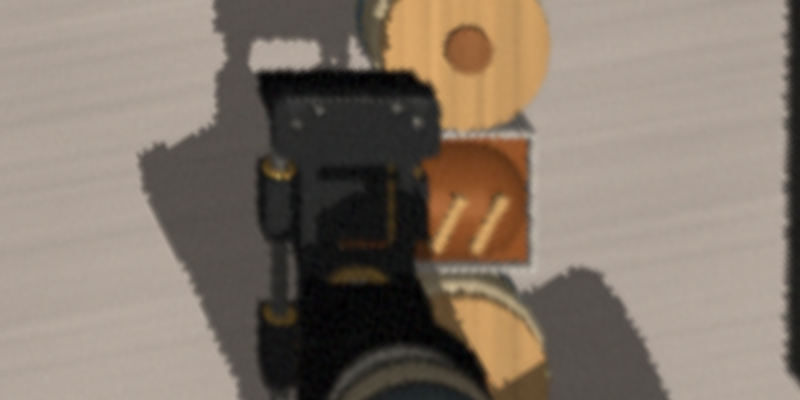

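The tin is in the gap: its front is at column 532, so its centre is at about x = -13 mm. It is square, and the force is low. I'll keep pushing.

Request:
move_arm:
  series: "8 0 0 0 0 0; 16 0 0 0 0 0; 24 0 0 0 0 0; 32 0 0 0 0 0; 40 0 0 0 0 0; 49 0 0 0 0 0; 58 0 0 0 0 0; 67 0 0 0 0 0"

```text
time: 7.47
position: [0.5714, 0.0014, 0.0365]
tool_rot: [0.645, 0.764, -0.0, -0.0]
ft_force: [1.1, -1.7, -1.8]
grip_width: 0.0296
grip_force: 1.1
```

Request:
move_arm:
  series: "8 0 0 0 0 0; 16 0 0 0 0 0; 24 0 0 0 0 0; 32 0 0 0 0 0; 40 0 0 0 0 0; 48 0 0 0 0 0; 56 0 0 0 0 0; 62 0 0 0 0 0"

```text
time: 8.13
position: [0.5612, 0.0624, 0.0365]
tool_rot: [0.645, 0.764, -0.0, -0.0]
ft_force: [0.9, -1.3, -1.4]
grip_width: 0.0298
grip_force: 1.0
```

```bash
python3 - <<'E'
from h import *
robot.camera("scene");robot.camera("scene");print(tcp())
c,r,out=tin(); print(out,robot.get_obs()["ft_force"]); save("r6",r[100:500,320:1120])
E
```

```text
(array([53.8, -0.6]), np.float64(36.6), np.float64(-0.05))
[(141.5, -0.5, 60.0, 40.0, -90.0)] [-0.16143435  0.10563397  0.90754456]
```

View pics/r6.png

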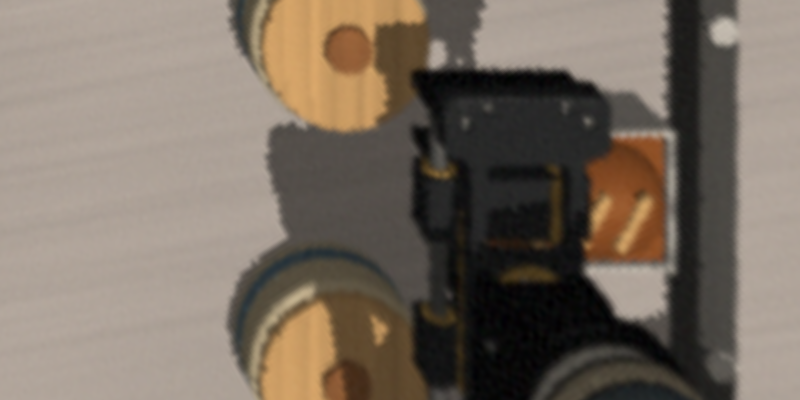

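Request:
move_arm:
  series: "3 0 0 0 0 0; 6 0 0 0 0 0; 9 0 0 0 0 0; 12 0 0 0 0 0; 14 0 0 0 0 0; 16 0 0 0 0 0; 17 0 0 0 0 0; 17 0 0 0 0 0"

```text
time: 8.95
position: [0.5589, 0.0783, 0.0367]
tool_rot: [0.645, 0.764, 0.0, 0.0]
ft_force: [0.3, -2.2, 1.4]
grip_width: 0.0294
grip_force: 1.2
```

Request:
move_arm:
  series: "1 0 0 0 0 0; 2 0 0 0 0 0; 3 0 0 0 0 0; 3 0 0 0 0 0"

```text
time: 9.28
position: [0.5584, 0.0811, 0.0367]
tool_rot: [0.645, 0.764, 0.0, 0.0]
ft_force: [0.5, -4.2, 1.7]
grip_width: 0.0295
grip_force: 1.9
```

Request:
move_arm:
  series: "1 0 0 0 0 0; 2 0 0 0 0 0; 3 0 0 0 0 0; 3 0 0 0 0 0"

```text
time: 9.62
position: [0.5589, 0.0817, 0.0367]
tool_rot: [0.644, 0.765, -0.001, 0.002]
ft_force: [1.7, -12.3, 0.9]
grip_width: 0.0298
grip_force: 6.4
```

The push force rose to 12 N and the arm stopped advancing, so the tin is against the rail. I'll back off and rise clear.

Request:
move_arm:
  series: "-4 0 0 0 0 0; -12 0 0 0 0 0; -20 0 0 0 0 0; -25 0 0 0 0 0; -25 0 -30 0 0 0; -25 0 -65 0 0 0; -25 0 -100 0 0 0; -25 0 -130 0 0 0"

```text
time: 10.28
position: [0.5617, 0.0593, 0.1682]
tool_rot: [0.646, 0.764, 0.0, -0.0]
ft_force: [0.6, -0.3, -0.0]
grip_width: 0.0296
grip_force: 0.0
```

Request:
move_arm:
  series: "-40 0 -20 0 0 0; -80 0 -40 0 0 0; -120 0 -60 0 0 0; -160 0 -60 0 0 0; -200 0 -60 0 0 0; -200 0 -60 0 0 0; -200 0 -60 0 0 0; -200 0 -60 0 0 0"

```text
time: 10.95
position: [0.5943, -0.1375, 0.2258]
tool_rot: [0.646, 0.763, 0.0, -0.001]
ft_force: [-0.6, -0.1, 0.4]
grip_width: 0.0295
grip_force: 0.0
```

```bash
python3 - <<'E'
from h import *
c,r,out=tin(); print(tcp(),out); save("r7",r[100:500,320:1120])
for n in("scene","side"):
    c=robot.camera(n)
    for t in("tin","jar","mug","spatula"):
        for d in robot.tip_of(c,t)[:4]: print(n,t,round(d["p"],2),np.round(d["xyz"],3),tobay(d["xyz"]).round(1))
E
```

```text
(array([-148.3,    0.3]), np.float64(225.8), np.float64(-0.1)) [(134.2, -1.0, 90.5, 60.0, 0.0)]
scene tin 0.88 [ 0.8   -0.196 -0.002] [-241.4 -192.9]
scene tin 0.85 [ 0.536 -0.376 -0.002] [-374.5   98.1]
scene tin 0.8 [ 0.746 -0.344 -0.006] [-378.6 -114.5]
scene tin 0.57 [ 0.546  0.142 -0.   ] [134.8   0.3]
scene jar 0.67 [0.427 0.394 0.   ] [402.6  75.4]
scene mug 0.8 [ 0.547  0.466 -0.001] [453.1 -55. ]
scene spatula 0.87 [ 0.728  0.186 -0.002] [ 147.5 -186.5]
side tin 0.97 [ 0.802 -0.194  0.001] [-240.4 -194.5]
side tin 0.79 [0.547 0.144 0.002] [136.4  -0.6]
side tin 0.65 [ 0.747 -0.342  0.   ] [-376.6 -115.8]
side jar 0.66 [ 0.424  0.391 -0.004] [400.   79.1]
side mug 0.66 [0.547 0.461 0.001] [448.9 -53.6]
side spatula 0.74 [ 0.731  0.187 -0.002] [ 147.8 -189.1]
```

View pics/r7.png

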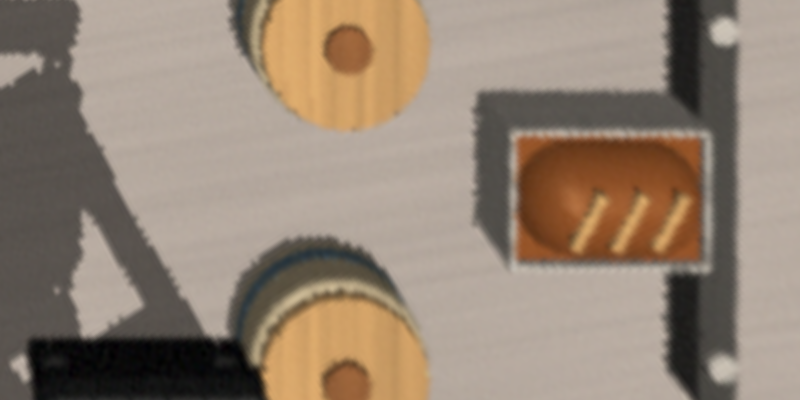

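The tin is square against the rail: its front edge is at column 710, and its centre is at bay (134.5, -1) mm. The jar, mug and spatula have not moved.

```bash
python3 -c "
from rig import robot
print(robot.hand_in())"
```

```text
the job is handed in; nothing more can be done
None
```

The tin was pushed through the gap and sits square against the stop rail, its centre measuring about 134.5 mm along the bay and 1 mm off the centre line; the bystanders did not move, and I handed the job in (no verdict came back).

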